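Take the angle bracket off its keyhole screw and stand it on the pine block

TASK

Take the steel angle bracket off the screw it hangs on by its keyhole: lift it until the wide part of the hole is over the screw head, then draw it straight off, without forcing it or knocking it against the stand. Then set it down gently, standing on its foot in the middle of the large pale pine block with its sides square to the block's edges, ready to be screwed down, and let go. Leave the spool of red thread and the round blue tin where they are.

Things in the scene. Friction and masses are not known exactly. Their poses are not given: they have to be found in the camera images.
- stand: Wooden hanging stand fixed to the bench. Origin: on its upright board's front face, middle of its width, at bench height; x points into the board, z up, so the bracket is drawn off along -x. Board 140 wide, 16 thick, top 218 above the bench; base 18 high, 150 wide, from 45 before the board's face to 75 behind. Place and yaw vary.
- screw (a point): Centre of the front of the screw head. The screw sticks out of the stand's board along the stand's -x, 160 mm above the bench: shank 5 mm diameter, head 13 mm diameter and 4 mm thick, 7.5 mm free between board and head (so the head's front is 11.5 mm from the board). Axes as the stand's.
- bracket: Loose bare steel angle bracket, about 0.2 kg. Origin: underside of the foot, its centre; x points from the foot's free end to the back plate, z up. Foot 90 long (x -45 to 45), 50 wide, 6 thick. Back plate 5 thick (x 40 to 45), 50 wide, 90 high. At the start it hangs on the screw, plate loosely on the board, axes along the stand's (leaning out a few degrees), underside about 86 above the bench.
- keyhole (a point): Centre of the keyhole's wide part, on the back plate's rear face (bracket x = 45, y = 0, z = 54). Wide part 21 wide, 21 high, lower corners cut; the slot runs up from it, 8 wide, ending at bracket z = 76.5. Hanging, the screw's axis is about 20 above this point: raise the bracket by 20, give or take 4, to let the head through; a pull of over 12 then frees it. Axes as the bracket's.
- pine_block: Pale pine block lying loose on the bench to the right of the stand, 105 (its x) by 220 (its y) by 42 high, about 0.5 kg, its long side pointing roughly away from the robot. Origin: centre of its underside, z up; its top is at z = 42. Its place and yaw vary.
- thread_red: Loose wooden spool of red thread, 50 mm diameter, 60 high, upright on the bench to the left of the stand; origin centre of underside. To be left alone.
- glue_tin: Loose round dark blue tin, 70 mm diameter, 72 high, on the right of the bench; origin centre of underside. To be left alone.
- fin (a point): Grip point in the bracket's upright middle fin (bracket x = -22, y = 0, z = 43). The fin is 10 thick in y, x from -40 to -4, top at z = 62: grip it from above, fingers closing along y, tips kept over the foot's top (z = 6). From there to the back plate runs only a low web, at most z = 45. Axes as the bracket's.
Not all that is in view belongs to the job. Of the things shaped like the bracket, the steel one is meant.

How it is judged (in metres and radians):
On the way:
1. the bracket is held clear of the screw, in front of it (x of bracket in the frame of stand below -0.06 m and height (world z) of bracket above 0.08 m and contact force between the fingers and bracket above 0.5 N), for 0.1 s.
At the end, for the whole second after the job is handed in: The bracket stands on its foot on top of the pine block, which lies flat on the bench: foot's centre within 25 mm of the block's centre, upright within 0.08 rad, its sides parallel to the block's edges within 0.17 rad (either way round, along or across), released and at rest (horizontal distance between bracket and pine_block below 0.025 m and z of bracket in the frame of pine_block between 0.038 and 0.046 m and angle between bracket's own z axis and vertical below 0.08 rad and angle between pine_block's own z axis and vertical below 0.05 rad and height (world z) of pine_block below 0.005 m and (angle between the x axis of bracket and the x axis of pine_block, either way round below 0.17 rad or angle between the x axis of bracket and the y axis of pine_block, either way round below 0.17 rad) and linear speed of bracket below 0.02 m/s and contact force between the fingers and bracket below 0.05 N); the robot touches nothing.
It fails at once if the bracket is forced or knocked against the stand: more than 35 N between them (contact force between bracket and stand above 35 N).
It fails at once if the bracket is dropped: falling faster than 0.6 m/s (about 2 cm of fall) out of the fingers (linear speed of bracket above 0.6 m/s and contact force between the fingers and bracket below 0.05 N).
It fails at once if the bracket falls onto the bench (height (world z) of bracket below 0.03 m).
It fails at once if the spool is moved by more than 3 cm (distance of thread_red from where it was at the start of the episode above 0.03 m).
It fails at once if the tin is moved by more than 3 cm (distance of glue_tin from where it was at the start of the episode above 0.03 m).
It also fails if it takes over 40 s, if anything falls off the work surface, if the arm or the gripper's body presses on something with over 40 N, if the wrist force passes 120 N, or if a joint passes its speed limit or range.

ROBOT

A 7-joint arm with a two-finger parallel gripper is mounted at the origin on the work surface; the furniture and walls round the work are solid. World frame = base frame: x ahead of the robot, y to its left, z up, the work surface at z = 0. Lengths are in mm, angles in rad, forces in N, time in s.
With the tool pointing down it reaches from about 400 to 900 mm from the base axis. Payload 5.5 kg.
Tool frame: the origin (TCP) lies midway between the tips of the shut fingers; the grasp point (between the pads) lies 19 mm behind it (env.pinch_z is the distance from the TCP to the grasp point, in mm); z points along the fingers, y is the direction in which the jaws open and shut (so a half turn about z gives the same grasp; the last joint's range is limited). The gripper opens to 92 mm and grips with 3 to 60 N. Pads are 19 mm wide; open, the fingers measure 130 mm over their backs; the gripper's body (75 mm by 190 mm) begins 47 mm behind the grasp point.
Start: joints at [-1.06, 0.501, -0.427, 1.55, 0.221, 1.138, -0.21], TCP at [159.387, 630.156, 189.829] pointing down, gripper open.
Joint ranges: [-2.88, 2.88], [-0.31, 2.03], [-1.54, 1.56], [0.2, 2.42], [-1.41, 4.55], [0.19, 2.02], [-2.57, 2.57]. Speed limits (rad/s): [2.57, 2.57, 3.14, 3.14, 3.14, 3.14, 3.14].

INTERFACE

Orientations are given as a rotation vector (axis times angle).
In Python, from bench import env, optics, spot_in, trace gives the robot as it stands.
- The arm moves only by the tool servo_tool, never from a script. Its argument "deltas" is one flat list of numbers, 7 for each row, row after row: the shift along the tool's x, y, z in mm, then the turn, a rotation vector about the tool's x, y, z in degrees, then the opening, from -1 (shut) to 1 (fully open), so that 0 is half open. A call has 1 to 12 rows; each row shifts and turns the commanded pose from where the row before left it, along the tool's axes as they then stand; what a row does not reach is not made up. A row lasts 1/12 s, in which the tool goes at most 41.7 mm and 7.16 degrees, less where a joint would pass 70% of its speed; a pose out of reach is approached as far as the arm can. A call with a gripper value outside its range is refused whole. The fingers move at their own pace and stop on an object; "newtons" is the grip in N (left out, the last holds). Time passes only in rows, so rows that do not move let the fingers close. It gives the time, the measured TCP pose, the force and the opening at its end, in the units of the state.
- env.sense(): the state, without advancing time (a new reading comes with each control period).
- optics.capture(name): name is "side" or "top" or "wrist"; returns a dict with "pixels" (400x640x3 uint8, red, green, blue), "fx", "fy", "cx", "cy" (pixels), "k1" (the pictures are not rectified: a ray, as slopes to the right and down, at radius r is drawn at 1 + k1 r^2 times it, then the intrinsics apply), "R" (3x3) and "t" (3): a world point X has camera coordinates R X + t. Camera axes: x right, y down, z forward; pixel columns grow to the right and rows downward; lengths in mm; the calibration is good to about 2 mm. A picture is of the moment at which its call begins. There is no depth.
- env.sign_off(): hands the job in, once; it reports no verdict.
Trained networks look in a picture, given as the dict that the camera call returned (one of the last four; its "shot" number tells which), for a name from the list of things; names that differ only in an ending like _2 or _b are one class to them, and where a whole thing is asked for, a point or a joint stands for the part that bears it (a point fixed in the world has none). Each returns a list of dicts, best first, with "score" (0 to 1); they miss things now and then, are a little off and sometimes report something else, mostly with a low value. They report only what shows in the picture. A call takes as long as a camera call. They do not tell look-alikes from the thing itself.
- spot_in(picture, target): "extent" ([left, top, width, height] in pixels, round what is visible of it).
- trace(picture, target): "region" (400x640 bool, what is visible of it) and "extent" ([left, top, width, height] in pixels, round what is visible of it).
The state is a dict: "time": time; "joint_pos": joint angles; "joint_velocities": joint speeds; "joint_efforts": joint torques, N m; "tcp_pos": TCP position; "eef_rot": TCP orientation; "force": force on the tool from outside, world axes, zero at the start; "wrist_torque": the same for the moment, N m; "width": opening from 0.0 (shut) to 1.0 (fully open).
Only numpy, scipy, OpenCV 4.12 (cv2) and the standard library are available. Lean on these libraries where they do the work, as an engineer would, in place of code of your own. Each camera call takes 0.05 s, during which the arm holds its last target.

## Working session

There is one attempt and no reset: what is moved stays moved. The work goes in short steps, Python scripts to look and compute and a tool call to move; the robot and the scene stay as the last step left them, time stands still between calls to the robot, and variables do not carry over. Pictures are saved under pics/ and viewed, and the job is handed in when it is done.

Besides the shell and the picture viewer there is one more tool, called after "Request:" as name(argument=value, ...), one argument or row to a line, values as JSON. servo_tool: Moves the arm, as the interface text tells. Its arguments: {"type":"object","properties":{"deltas":{"type":"array"},"newtons":{"type":"number"}},"required":["deltas"]}

```bash
ls; mkdir -p pics; python3 - <<'E'
from bench import env, optics
import cv2,pickle
s=env.sense(); print(s)
print(env.pinch_z)
for n in ["side","top","wrist"]:
    p=optics.capture(n); cv2.imwrite(f"pics/{n}0.png",p["pixels"][:,:,::-1]); print(n,p["fx"],p["cx"],p["cy"],p["k1"],p["R"],p["t"],p["shot"])
    pickle.dump(p,open(f"pics/{n}0.pkl","wb"))
E
```

```text
pics
{'time': 0.0, 'joint_pos': array([-1.05982403,  0.50186876, -0.4267656 ,  1.55144491,  0.22081085,
        1.13830317, -0.21025929]), 'joint_velocities': array([-2.64792791e-04,  1.91011246e-04, -1.59632890e-03, -8.21663486e-07,
       -4.54801965e-04, -1.77445516e-03,  4.68666079e-04]), 'joint_efforts': array([ 6.52196650e-04, -5.66604531e+01, -5.81602156e+00, -2.79120630e+01,
       -6.87458273e-02,  3.07815510e-02,  1.69335440e-04]), 'tcp_pos': array([159.27855126, 629.38281216, 188.76517905]), 'eef_rot': array([-3.88049187e-01, -3.11723828e+00,  3.05553290e-03]), 'force': array([-0.19360557,  0.94615065,  0.14303362]), 'wrist_torque': array([-0.02229056, -0.01788839, -0.02555906]), 'width': 0.9989252583395385}
18.8
side 376.55507481150204 316.4461854134899 206.4878196371553 -0.07789496238793842 [[-0.99331888  0.11331412 -0.02185208]
 [ 0.09114693  0.65421196 -0.75079887]
 [-0.07078022 -0.74777445 -0.66016933]] [445.69254395 115.62362548 980.73595785] 1
top 363.15599850737794 321.1499434773966 197.44663262785124 -0.020427172138215263 [[-0.01125466 -0.99993091 -0.00339222]
 [-0.99521135  0.01153082 -0.09706392]
 [ 0.09709633  0.00228356 -0.99527237]] [ -81.47035809  450.40982923 1200.58396995] 2
wrist 355.7071245603601 311.83170194404084 202.8881523716321 -0.06818108572220295 [[ 0.24502803  0.96951226 -0.00269119]
 [ 0.93125069 -0.2345841   0.27882334]
 [ 0.26969133 -0.07082571 -0.96033864]] [-647.66462818  -34.15695113  391.23265322] 3
```

View pics/side0.png

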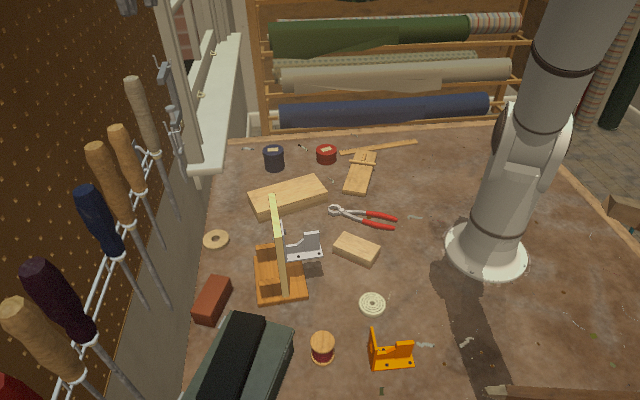

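View pics/top0.png

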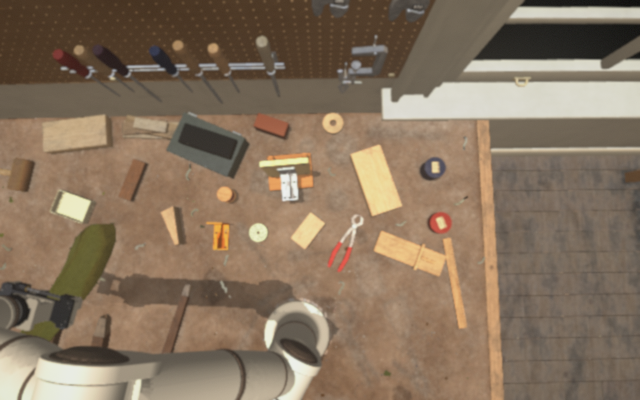

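View pics/wrist0.png

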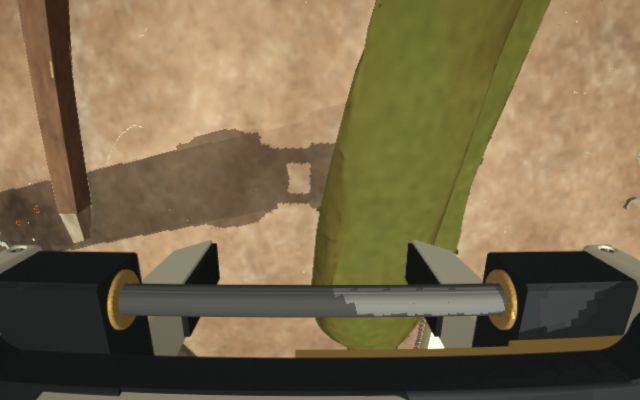

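```bash
cat > h.py <<'E'
import numpy as np,cv2,pickle
from scipy.optimize import least_squares
from scipy.spatial.transform import Rotation as Ro
def proj(p,X):
    X=np.atleast_2d(X); c=X@np.array(p["R"]).T+np.array(p["t"]); s=c[:,:2]/c[:,2:]
    r2=(s**2).sum(1,keepdims=True); s=s*(1+p["k1"]*r2)
    return s*[p["fx"],p["fy"]]+[p["cx"],p["cy"]]
def ray(p,uv):
    d=(np.array(uv,float)-[p["cx"],p["cy"]])/[p["fx"],p["fy"]]; s=d.copy()
    for _ in range(20): s=d/(1+p["k1"]*(s**2).sum())
    R=np.array(p["R"]); return -R.T@p["t"], R.T@np.array([s[0],s[1],1])
def atz(p,uv,z):
    o,d=ray(p,uv); return o+d*(z-o[2])/d[2]
def crop(p,name,x,y,w,h,k):
    im=p["pixels"][y:y+h,x:x+w,::-1]; cv2.imwrite(name,cv2.resize(im,None,fx=k,fy=k,interpolation=cv2.INTER_CUBIC))
def block_fit(p,mask,z,lx,ly):
    pass
def rect(p,mask,z):
    c=max(cv2.findContours(mask.astype(np.uint8),0,1)[0],key=cv2.contourArea)[:,0,:]
    P=np.array([atz(p,q,z)[:2] for q in c],np.float32); return cv2.minAreaRect(P)
E
python3 - <<'E'
from h import *
from bench import env,optics,spot_in,trace
p=optics.capture("top"); q=optics.capture("side")
pickle.dump(p,open("pics/top1.pkl","wb"))
crop(p,"pics/t1.png",250,110,200,120,4)
crop(q,"pics/s1.png",230,130,160,180,3)
for n in ["bracket","stand","pine_block","thread_red","glue_tin","screw","fin"]:
  for nm,c in (("top",p),("side",q)):
    try:
        for r in trace(c,n)[:3]:
            print(nm,n,round(r["score"],2),r["extent"])
            if nm=="top" and n=="pine_block": print(rect(c,r["region"],42))
    except Exception as e: print(n,e)
E
```

```text
top bracket 0.85 [216.4, 222.3, 13.3, 26.8]
top bracket 0.72 [283.3, 172.3, 11.3, 28.5]
side bracket 0.61 [279.6, 218.9, 44.2, 42.0]
side bracket 0.61 [363.1, 328.0, 53.1, 46.3]
top stand 0.65 [259.6, 155.8, 53.8, 34.1]
side stand 0.84 [251.9, 194.1, 58.6, 112.6]
top pine_block 0.57 [351.8, 146.4, 50.3, 68.8]
((503.3749084472656, -268.0545959472656), (220.28631591796875, 110.88355255126953), 17.483766555786133)
side pine_block 0.72 [250.5, 175.2, 75.6, 46.4]
top thread_red 0.63 [216.6, 187.9, 18.1, 16.1]
side thread_red 0.96 [310.0, 330.6, 23.2, 36.6]
top glue_tin 0.61 [417.6, 157.7, 26.6, 22.8]
side glue_tin 0.58 [265.2, 144.0, 19.0, 30.9]
top screw 0.83 [259.8, 155.9, 52.5, 35.4]
side screw 0.97 [254.2, 195.5, 53.4, 112.2]
top fin 0.89 [209.1, 223.9, 19.4, 23.2]
side fin 0.82 [370.3, 328.0, 43.8, 45.9]
side fin 0.57 [281.1, 221.5, 42.6, 38.8]
```

View pics/t1.png

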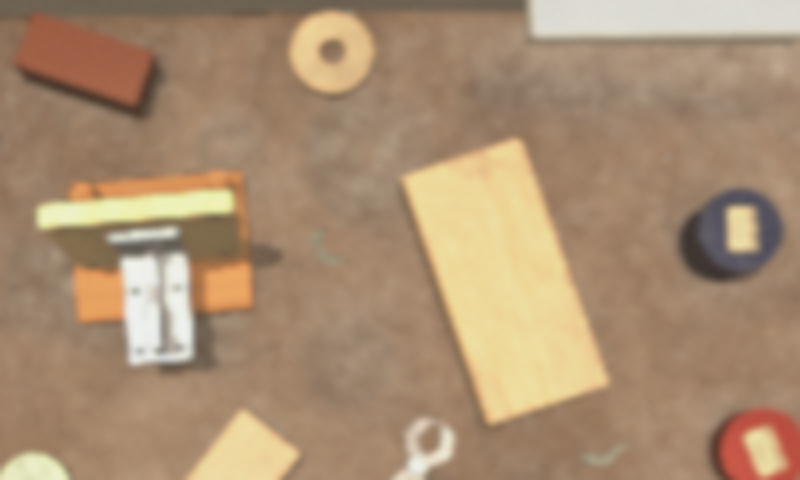

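View pics/s1.png

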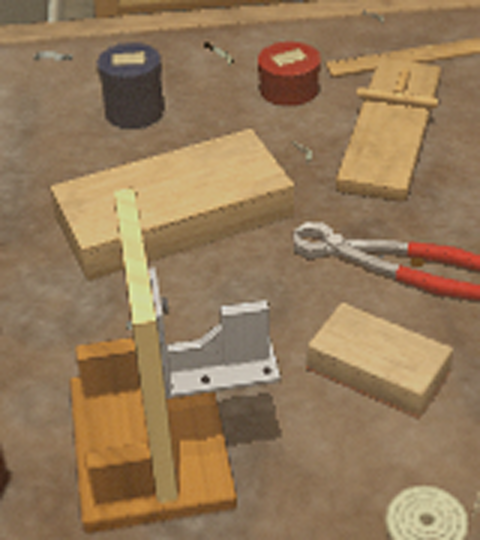

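```bash
python3 - <<'E'
from h import *
p=pickle.load(open("pics/top1.pkl","rb"));
f=lambda x,y:(250+(x-1.5)/4,110+(y-1.5)/4)
a=atz(p,f(38,228),218);b=atz(p,f(236,211),218);print(a,b,np.linalg.norm(a-b)); 
d=b-a; print("yaw",np.arctan2(d[1],d[0])+np.pi/2, (a+b)/2)
# foot top corners z~92
a=atz(p,f(128,363),90);b=atz(p,f(193,358),90);print(a,b,np.linalg.norm(a-b),(a+b)/2);d=b-a; print("yaw",np.arctan2(d[1],d[0])+np.pi/2)
c=atz(p,f(78,322),18);d2=atz(p,f(252,307),18);print(c,d2,np.linalg.norm(c-d2),(c+d2)/2, np.arctan2(*(d2-c)[1::-1])+np.pi/2)
# plate top at z~175
print(atz(p,f(107,240),172),atz(p,f(180,232),172))
E
```

```text
[520.6199224   88.73241075 218.        ] [531.1711626  -52.48529273 218.        ] 141.61132881010732
yaw 0.07457755893182605 [525.8955425   18.12355901 218.        ]
[434.90278798  38.88784623  90.        ] [438.29398496 -12.77208924  90.        ] 51.7711227407585 [436.59838647  13.0578785   90.        ]
yaw 0.0655505736130364
[476.76708589  89.27183597  18.        ] [487.82563837 -58.15340234  18.        ] 147.83941447218425 [482.29636213  15.55921681  18.        ] 0.07487104205487416
[519.49572097  45.31024472 172.        ] [524.86115339  -9.03407731 172.        ]
```

```bash
cat >> h.py <<'E'
def T(s):
    return Ro.from_rotvec(s["eef_rot"]).as_matrix(), np.array(s["tcp_pos"])
def goal(s,pos,yaw,flip=1):
    """tool target: z down, tool y along world dir yaw+90deg*flip"""
    R,t=T(s)
    y=flip*np.array([-np.sin(yaw),np.cos(yaw),0]); z=np.array([0,0,-1.]); x=np.cross(y,z)
    G=np.c_[x,y,z]
    rv=np.degrees((Ro.from_matrix(R.T@G)).as_rotvec())
    return R.T@(np.array(pos)-t), rv, G.T@(np.array(pos)-t)
E
python3 - <<'E'
from h import *
from bench import env
s=env.sense(); R,t=T(s); print(R.round(3))
p=pickle.load(open("pics/wrist0.pkl","rb")); c=-np.array(p["R"]).T@p["t"]; print("cam tool",R.T@(c-t)); print((R.T@np.array(p["R"]).T).round(3))
for f in(1,-1): print([v.round(1) for v in goal(s,[459,13,340],.075,f)])
E
```

```text
[[-0.969  0.245 -0.   ]
 [ 0.245  0.969  0.   ]
 [ 0.     0.    -1.   ]]
cam tool [  76.41361127   -1.32749481 -193.63420048]
[[ 0.    -0.96  -0.279]
 [ 1.     0.001 -0.003]
 [ 0.003 -0.279  0.96 ]]
[array([-441.8, -524.8, -150.2]), array([  0. ,  -0. , -18.5]), array([-252.5, -637.9, -150.1])]
[array([-441.8, -524.8, -150.2]), array([ -0. ,  -0. , 161.5]), array([ 252.5,  637.9, -150.1])]
```

Request:
servo_tool(
  deltas=[0,0,-38,0,0,-4.6,1,0,0,-38,0,0,-4.6,1,0,0,-38,0,0,-4.6,1,0,0,-36,0,0,-4.7,1,-30,0,0,0,0,0,1,-30,-20,0,0,0,0,1,-30,-25,0,0,0,0,1,-30,-25,0,0,0,0,1,-30,-25,0,0,0,0,1,-30,-25,0,0,0,0,1,-20,-35,0,0,0,0,1,-10,-38,0,0,0,0,1],
  newtons=20,
)

```text
time: 1.95
tcp_pos: [386.4, 451.6, 339.0]
eef_rot: [-0.114, 3.139, -0.0]
force: [0.2, -0.9, 0.4]
width: 1.005
```

Request:
servo_tool(
  deltas=[-5,-38,0,0,0,0,1,-5,-38,0,0,0,0,1,-5,-38,0,0,0,0,1,-5,-38,0,0,0,0,1,-5,-38,0,0,0,0,1,-5,-38,0,0,0,0,1,0,-38,0,0,0,0,1,0,-38,0,0,0,0,1,0,-38,0,0,0,0,1,0,-38,0,0,0,0,1,0,-30,0,0,0,0,1,0,0,0,0,0,0,1],
)

```text
time: 2.95
tcp_pos: [444.3, 39.5, 340.1]
eef_rot: [-0.102, 3.139, -0.004]
force: [-0.1, -0.2, -0.6]
width: 1.001
```

```bash
python3 - <<'E'
from h import *
from bench import env,optics
s=env.sense();print(s["time"],s["tcp_pos"],s["joint_pos"].round(2),s["force"]);print(T(s)[0].round(3))
for f in(1,): print([v.round(1) for v in goal(s,[459,13,340],.075,f)])
p=optics.capture("wrist"); pickle.dump(p,open("pics/w1.pkl","wb")); cv2.imwrite("pics/w1.png",p["pixels"][:,:,::-1])
E
```

```text
2.95 [444.31167157  39.47379084 340.10961552] [-0.05 -0.02 -0.09  1.83  0.    1.33  1.49] [-0.09579799 -0.17379881 -0.56071736]
[[-0.998 -0.065  0.001]
 [-0.065  0.998 -0.003]
 [-0.001 -0.003 -1.   ]]
[array([-12.9, -27.4,   0.2]), array([-0.2,  0. , -0.6]), array([-12.7, -27.5,   0.1])]
```

View pics/w1.png

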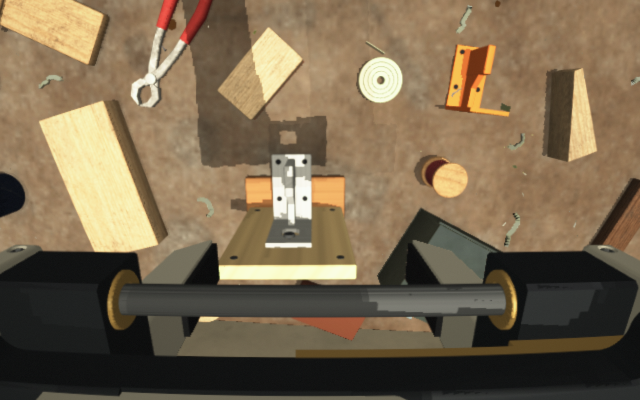

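```bash
python3 - <<'E'
from h import *
p=pickle.load(open("pics/w1.pkl","rb")); crop(p,"pics/w1c.png",210,140,160,150,5)
E
```

```text
(no output)
```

View pics/w1c.png

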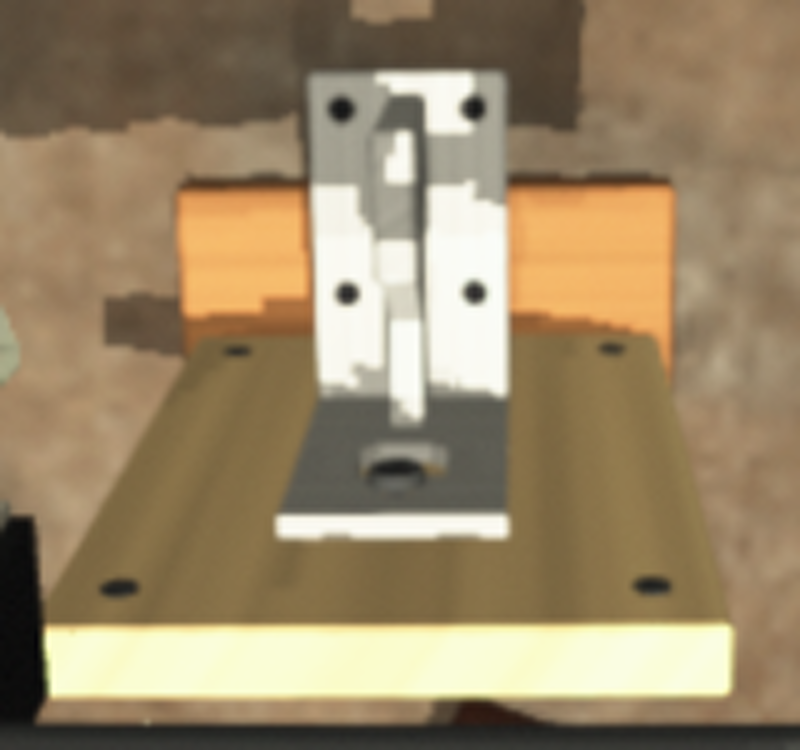

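```bash
cat >> h.py <<'E'
BP=np.array([[-45,-25,6],[-45,25,6],[40,-25,90],[40,25,90],[45,-25,90],[45,25,90],[40,-25,6],[40,25,6]],float)
def fit_br(p,uv,pts=BP,x0=None):
    def X(v): return pts@Ro.from_euler("zyx",[v[3],v[4],v[5]]).as_matrix().T+v[:3]
    f=lambda v:(proj(p,X(v))-uv).ravel()
    r=least_squares(f,x0); return r.x,f(r.x).reshape(-1,2)
E
python3 - <<'E'
from h import *
p=pickle.load(open("pics/w1.pkl","rb"))
g=lambda L:np.array([(210+(x-2)/5,140+(y-2)/5) for x,y in L])
a,b=[atz(p,q,218) for q in g([(45,627),(732,624)])];print(a,b,(a+b)/2,np.linalg.norm(a-b),np.arctan2(b[1]-a[1],b[0]-a[0])-np.pi/2)
a,b=[atz(p,q,18) for q in g([(178,187),(674,184)])];print(a,b,(a+b)/2,np.linalg.norm(a-b),np.arctan2(b[1]-a[1],b[0]-a[0])-np.pi/2)
v,e=fit_br(p,g([(308,73),(506,72),(275,516),(509,515),(278,540),(509,538),(320,395),(508,395)]),x0=[480,15,86,.07,0,0]);print(v.round(3));print(e.round(1))
B=Ro.from_euler("zyx",v[3:]).as_matrix(); print("fin",B@[-22,0,43]+v[:3],"foot end",B@[-45,0,6]+v[:3],"kh",B@[45,0,54]+v[:3])
E
```

```text
[529.20611449 -48.10251764 218.        ] [519.27054311  86.58812213 218.        ] [524.2383288   19.24280224 218.        ] 135.05659561882706 0.07363250227314344
[484.21265796 -58.96471408  18.        ] [473.65813835  87.94608342  18.        ] [478.93539816  14.49068467  18.        ] 147.28944396566538 0.0717198261093781
[ 4.79375e+02  1.44020e+01  8.63910e+01  7.20000e-02 -1.00000e-02
  0.00000e+00]
[[-0.2 -0.1]
 [ 0.2 -0.2]
 [ 0.5  0.2]
 [-0.3  0.2]
 [ 0.1 -0.3]
 [-0.3 -0.1]
 [-0.2  0.2]
 [ 0.2  0. ]]
fin [456.99626381  12.80684598 129.16551237] foot end [434.43182738  11.1764732   91.93396535] kh [523.70913346  17.60084263 140.84500803]
```

```bash
python3 - <<'E'
from h import *
from bench import env
s=env.sense(); print([v.round(1) for v in goal(s,[457,12.9,111],.072,1)], s["time"])
E
```

```text
[array([-10.6, -31. , 229.1]), array([-0. ,  0. , -0.2]), array([-10.6, -31.2, 229.1])] 3.0
```

Request:
servo_tool(
  deltas=[-5,-15,20,0,0,0,1,-5,-16,20,0,0,0,1,0,0,25,0,0,0,1,0,0,25,0,0,0,1,0,0,25,0,0,0,1,0,0,20,0,0,0,1,0,0,10,0,0,0,1,0,0,0,0,0,0,1,0,0,0,0,0,0,1,0,0,0,0,0,0,1],
)

```text
time: 3.83
tcp_pos: [457.4, 17.2, 196.2]
eef_rot: [-0.119, 3.137, 0.0]
force: [1.4, 0.3, 0.6]
width: 1.003
```

```bash
python3 - <<'E'
from h import *
from bench import env,optics
p=optics.capture("wrist"); pickle.dump(p,open("pics/w2.pkl","wb")); cv2.imwrite("pics/w2.png",p["pixels"][:,:,::-1])
s=env.sense();print(s["time"],s["tcp_pos"],s["joint_velocities"].round(3)); print([v.round(1) for v in goal(s,[457,12.9,111],.072,1)], s["time"])
E
```

```text
3.8833 [457.56031651  17.13331444 196.31324329] [ 0.001 -0.003  0.002  0.003  0.002 -0.004  0.001]
[array([ 1.1, -4.2, 85.3]), array([0. , 0.2, 0.2]), array([ 0.9, -4.2, 85.3])] 3.8833
```

View pics/w2.png

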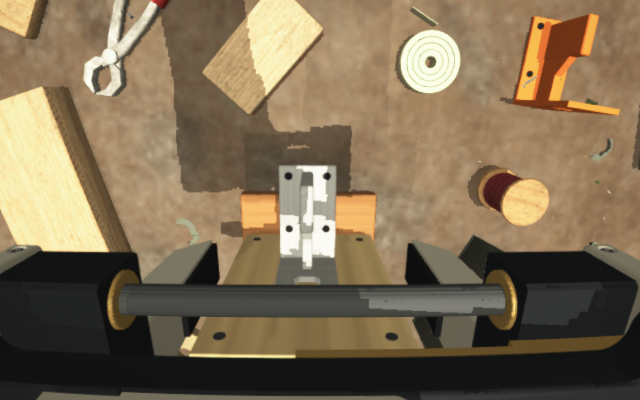

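```bash
python3 - <<'E'
from h import *
p=pickle.load(open("pics/w2.pkl","rb"));crop(p,"pics/w2c.png",260,150,100,140,5)
print(proj(p,[[457,12.9,148],[434,11.2,92],[438.9,11.5,148.5],[474.9,14.1,148.5]]).round(1))
E
```

```text
[[306.8 210.3]
 [307.7 164.5]
 [306.7 185.7]
 [306.7 234. ]]
```

View pics/w2c.png

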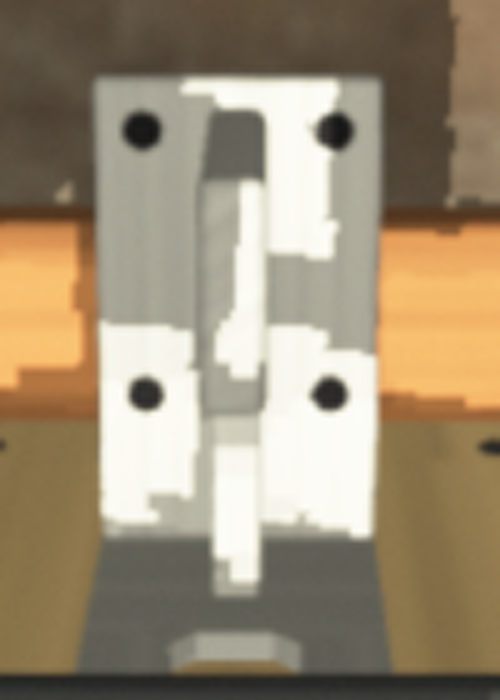

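Request:
servo_tool(
  deltas=[1,-4,15,0,0,0,1,0,0,20,0,0,0,1,0,0,20,0,0,0,1,0,0,20,0,0,0,1,0,0,10,0,0,0,1,0,0,0,0,0,0,1,0,0,0,0,0,0,0.5,0,0,0,0,0,0,0.2],
  newtons=12,
)

```text
time: 4.55
tcp_pos: [456.9, 12.8, 111.1]
eef_rot: [-0.118, 3.137, 0.0]
force: [0.8, 0.2, 0.8]
width: 0.901
```

```bash
python3 - <<'E'
from h import *
from bench import env,optics
s=env.sense();print(s["time"],s["tcp_pos"],s["width"],s["force"]); print([v.round(1) for v in goal(s,[457,12.9,111],.072,1)])
p=optics.capture("wrist"); cv2.imwrite("pics/w3.png",p["pixels"][:,:,::-1])
E
```

```text
4.55 [456.85551475  12.75255258 111.1242579 ] 0.9012922492648725 [0.84140852 0.16368513 0.81732361]
[array([-0.2,  0.1,  0.1]), array([0. , 0.1, 0.2]), array([-0.2,  0.1,  0.1])]
```

View pics/w3.png

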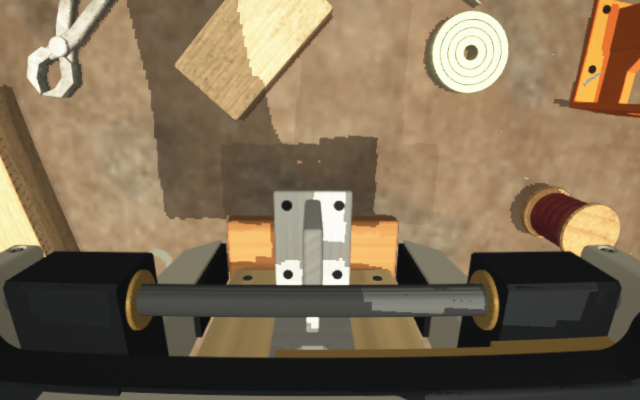

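Request:
servo_tool(
  deltas=[0,0,0,0,0,0,-1,0,0,0,0,0,0,-1,0,0,0,0,0,0,-1,0,0,0,0,0,0,-1,0,0,0,0,0,0,-1,0,0,0,0,0,0,-1,0,0,0,0,0,0,-1,0,0,0,0,0,0,-1],
  newtons=12,
)

```text
time: 5.27
tcp_pos: [455.5, 12.6, 109.8]
eef_rot: [0.118, -3.139, -0.0]
force: [0.2, -0.6, 0.5]
width: 0.281
```

Request:
servo_tool(
  deltas=[0,0,0,0,0,0,-1,0,0,0,0,0,0,-1,0,0,0,0,0,0,-1,0,0,0,0,0,0,-1,0,0,0,0,0,0,-1,0,0,0,0,0,0,-1],
  newtons=25,
)

```text
time: 5.77
tcp_pos: [455.6, 12.6, 109.8]
eef_rot: [0.118, -3.139, -0.0]
force: [-0.4, 0.8, 0.2]
width: 0.007
```

```bash
python3 - <<'E'
from h import *
from bench import env,optics
for n in("wrist","side","top"):
    p=optics.capture(n); pickle.dump(p,open(f"pics/{n}4.pkl","wb")); cv2.imwrite(f"pics/{n}4.png",p["pixels"][:,:,::-1])
    if n=="side": crop(p,"pics/s4.png",220,150,160,150,5)
s=env.sense();print(s["time"],s["tcp_pos"],s["width"],s["force"])
E
```

```text
5.9167 [455.56602456  12.60823237 109.79851317] 0.004239015954078306 [ 0.87464576  0.20597267 -0.44925603]
```

View pics/wrist4.png

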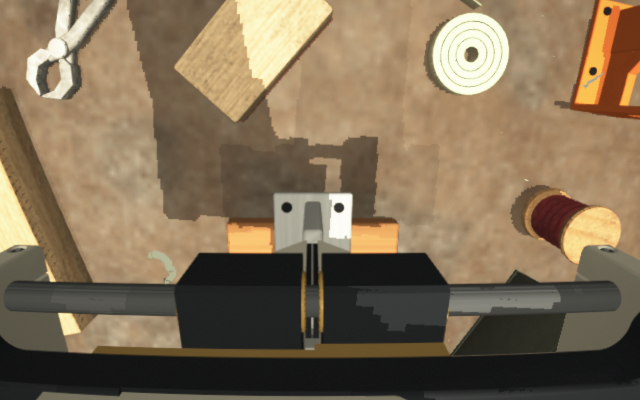

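View pics/s4.png

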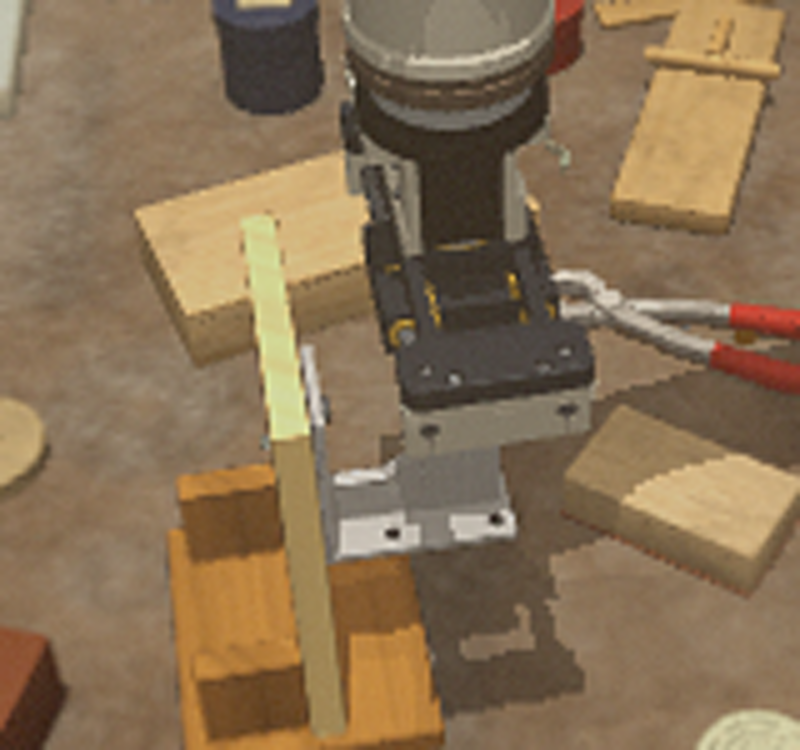

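```bash
python3 - <<'E'
from h import *
p=pickle.load(open("pics/side4.pkl","rb"));q=pickle.load(open("pics/wrist4.pkl","rb"))
print("side tcp, grasp",((proj(p,[[455.6,12.6,110],[455.6,12.6,129],[457,12.9,148],[457,12.9,92]])-[220,150])*5).round())
print(proj(q,[[455.6,12.6,110],[455.6,12.6,129],[438,11.5,148],[475,14,148]]).round())
crop(q,"pics/w4c.png",250,170,130,190,4)
crop(p,"pics/s4c.png",285,210,60,60,12)
E
```

```text
side tcp, grasp [[465. 462.]
 [464. 433.]
 [460. 405.]
 [463. 489.]]
[[313. 236.]
 [313. 249.]
 [314. 231.]
 [313. 301.]]
```

View pics/w4c.png

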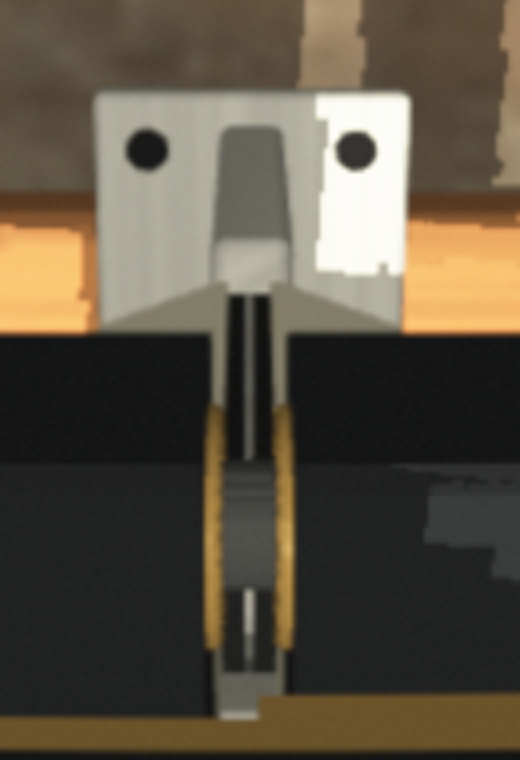

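View pics/s4c.png

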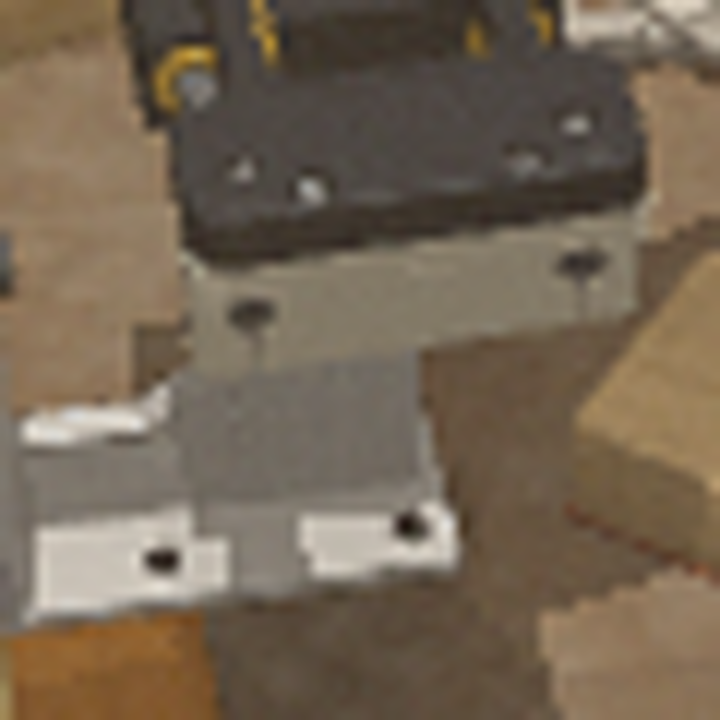

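```bash
python3 - <<'E'
from h import *
p=pickle.load(open("pics/side0.pkl","rb"));q=pickle.load(open("pics/side4.pkl","rb"))
crop(p,"pics/a.png",260,180,75,90,5);crop(q,"pics/b.png",260,180,75,90,5)
cv2.imwrite("pics/ab.png",np.hstack([cv2.imread("pics/a.png"),cv2.imread("pics/b.png")]))
E
```

```text
(no output)
```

View pics/ab.png

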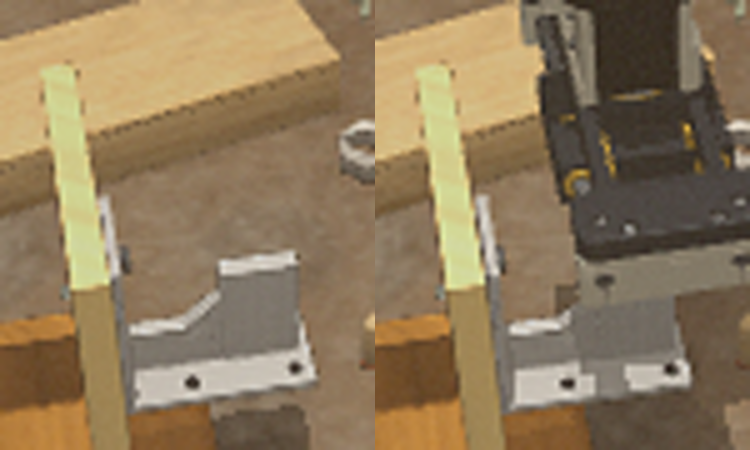

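```bash
python3 - <<'E'
from h import *
p=pickle.load(open("pics/side4.pkl","rb"));q=pickle.load(open("pics/wrist4.pkl","rb"));w=pickle.load(open("pics/wrist0.pkl","rb"))
from bench import env
s=env.sense();R,t=T(s)
P=[[9.5,y,z] for z in(0,-10,-19,-30,-38,-47,-66) for y in(0,5)]
W=np.array(P)@R.T+t
uv=proj(q,W)
for a,b,c in zip(P,(uv-[250,170])*4,uv): print(a,b.round(),c.round(1))
R0=Ro.from_rotvec([-3.88049187e-01, -3.11723828e+00,  3.05553290e-03]).as_matrix()
for P in [[0,46,0],[9.5,46,0],[-9.5,46,0],[9.5,65,0],[9.5,46,-19],[9.5,65,-40],[9.5,46,-66],[37,95,-66],[37,46,-66]]:
    print(P,proj(w,R0@P+np.array([159.279,629.38,188.77])).round(1))
# side body
print(proj(p,[R@x+t for x in ([37.5,95,-66],[-37.5,95,-66],[37.5,-95,-66],[9.5,5,0],[-9.5,5,0],[9.5,20,-60])]).round(1))
E
```

```text
[9.5, 0, 0] [252. 203.] [313.  220.8]
[9.5, 5, 0] [287. 203.] [321.7 220.8]
[9.5, 0, -10] [252. 227.] [313.1 226.7]
[9.5, 5, -10] [289. 227.] [322.1 226.7]
[9.5, 0, -19] [252. 250.] [313.1 232.6]
[9.5, 5, -19] [290. 250.] [322.6 232.6]
[9.5, 0, -30] [253. 282.] [313.2 240.5]
[9.5, 5, -30] [293. 282.] [323.2 240.5]
[9.5, 0, -38] [253. 308.] [313.2 246.9]
[9.5, 5, -38] [295. 308.] [323.7 246.9]
[9.5, 0, -47] [253. 339.] [313.3 254.8]
[9.5, 5, -47] [297. 339.] [324.3 254.8]
[9.5, 0, -66] [254. 418.] [313.4 274.6]
[9.5, 5, -66] [304. 418.] [325.9 274.6]
[0, 46, 0] [[391.8 235.5]]
[9.5, 46, 0] [[392.9 220.2]]
[-9.5, 46, 0] [[390.8 250.4]]
[9.5, 65, 0] [[425.3 220.2]]
[9.5, 46, -19] [[400.7 231.9]]
[9.5, 65, -40] [[450.6 247.5]]
[9.5, 46, -66] [[428.1 273.3]]
[37, 95, -66] [[556.8 208.2]]
[37, 46, -66] [[435.  208.3]]
[[339.  250.9]
 [302.2 256.8]
 [320.5 192.6]
 [317.5 243.4]
 [309.4 244.7]
 [318.3 229.4]]
```

The fingers read shut (width 0.004), although the TCP should straddle the 10 mm fin. The pictures suggest the real tips sit about 34 mm behind the reported TCP. I'll open again and look before trusting either figure.

Request:
servo_tool(
  deltas=[0,0,0,0,0,0,0,0,0,0,0,0,0,0,0,0,0,0,0,0,0,0,0,0,0,0,0,0,0,0,0,0,0,0,0,0,0,0,0,0,0,0,0,0,0,0,0,0,0,0,0,0,0,0,0,0],
)

```text
time: 6.58
tcp_pos: [455.5, 12.6, 109.8]
eef_rot: [0.118, -3.139, -0.0]
force: [0.7, -0.2, 0.2]
width: 0.491
```

```bash
python3 - <<'E'
from h import *
from bench import env,optics
for n in("wrist","side"):
    p=optics.capture(n); pickle.dump(p,open(f"pics/{n}5.pkl","wb")); cv2.imwrite(f"pics/{n}5.png",p["pixels"][:,:,::-1])
    if n=="side": crop(p,"pics/s5.png",260,180,90,90,7)
    else: crop(p,"pics/w5.png",220,170,190,190,4)
s=env.sense();print(s["time"],s["tcp_pos"],s["width"],s["force"])
E
```

```text
6.6833 [455.55022665  12.64868224 109.80097091] 0.49941322582879427 [-0.34549017 -0.07666125  0.18253929]
```

View pics/w5.png

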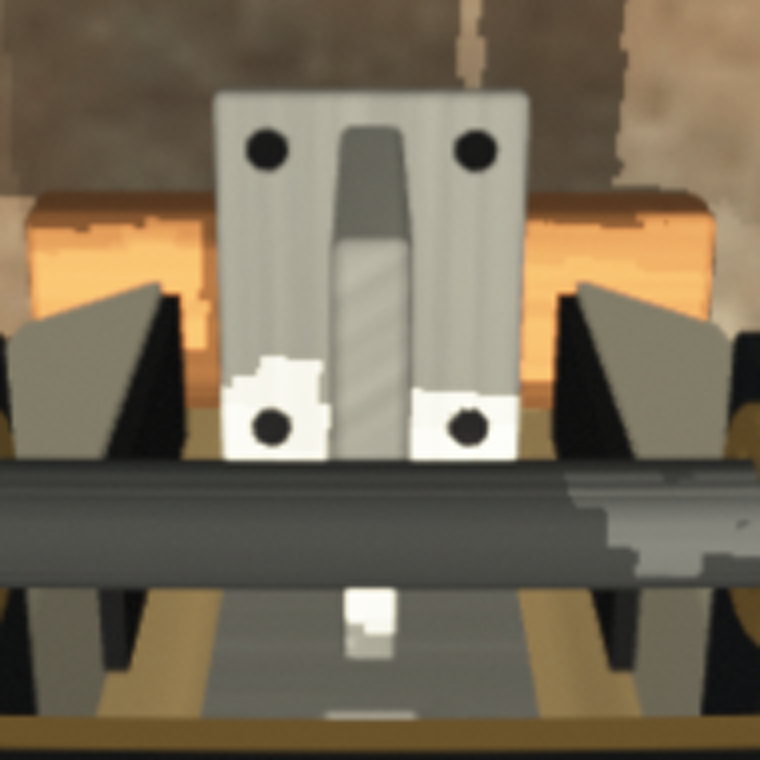

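View pics/s5.png

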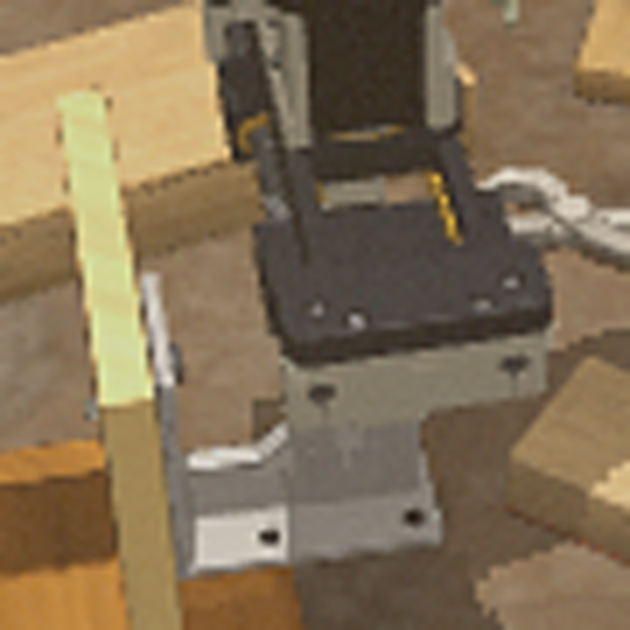

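Pad gap and fin width in the picture both put the real tips about 36–38 mm behind the reported TCP, so they closed just over the fin's top. I'll descend in small steps and watch the force.

Request:
servo_tool(
  deltas=[0,0,5,0,0,0,0,0,0,5,0,0,0,0,0,0,5,0,0,0,0,0,0,3,0,0,0,0,0,0,0,0,0,0,0,0,0,0,0,0,0,0],
)

```text
time: 7.18
tcp_pos: [455.2, 12.6, 91.4]
eef_rot: [0.118, -3.138, -0.0]
force: [-0.7, -0.6, 0.3]
width: 0.501
```

```bash
python3 - <<'E'
from h import *
from bench import env,optics
for n in("wrist","side"):
    p=optics.capture(n); pickle.dump(p,open(f"pics/{n}6.pkl","wb"))
    if n=="side": crop(p,"pics/s6.png",260,180,90,90,7)
    else: crop(p,"pics/w6.png",220,170,190,190,4)
s=env.sense();print(s["time"],s["tcp_pos"],s["width"],s["force"])
E
```

```text
7.2833 [455.63988053  12.63856626  91.80921158] 0.49771631375918773 [ 0.66801787  0.59884004 -0.53742551]
```

View pics/w6.png

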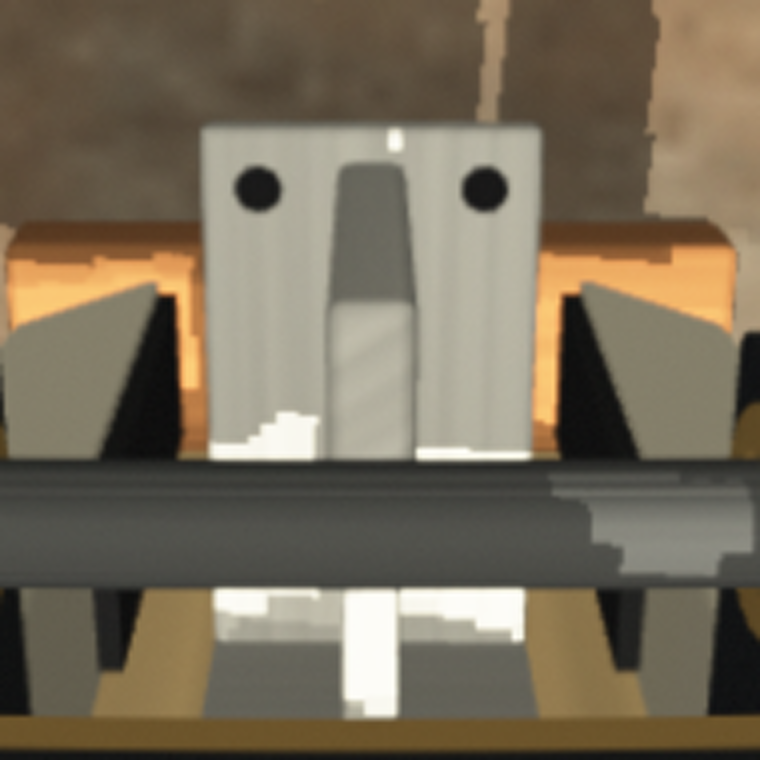

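View pics/s6.png

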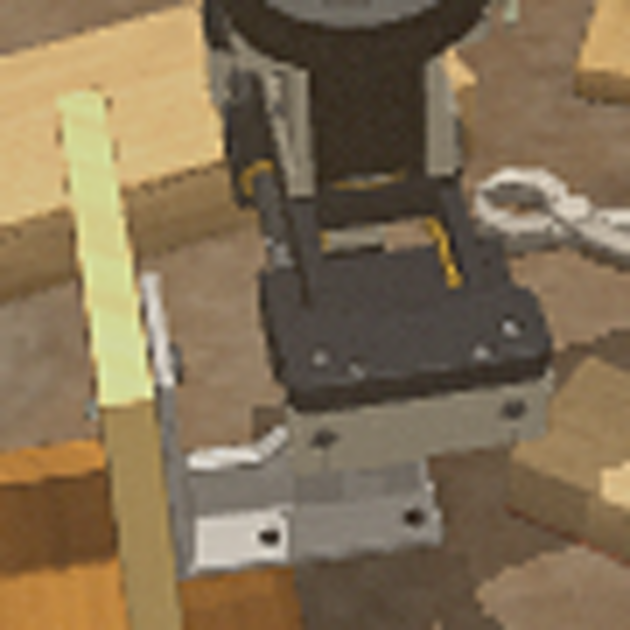

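Request:
servo_tool(
  deltas=[-1,0,5,0,0,0,0,0,0,5,0,0,0,0,0,0,5,0,0,0,0,0,0,3,0,0,0,0,0,0,0,0,0,0,0,0,0,0,0,0,0,-1,0,0,0,0,0,0,-1,0,0,0,0,0,0,-1,0,0,0,0,0,0,-1,0,0,0,0,0,0,-1,0,0,0,0,0,0,-1],
  newtons=10,
)

```text
time: 8.2
tcp_pos: [456.7, 12.8, 74.0]
eef_rot: [-0.118, 3.139, 0.0]
force: [-0.8, 0.5, -0.9]
width: 0.114
```

Request:
servo_tool(
  deltas=[0,0,0,0,0,0,-1,0,0,0,0,0,0,-1,0,0,0,0,0,0,-1],
  newtons=25,
)

```text
time: 8.45
tcp_pos: [456.6, 12.7, 73.9]
eef_rot: [-0.118, 3.139, -0.0]
force: [0.9, -0.9, 0.8]
width: 0.109
```

```bash
python3 - <<'E'
from h import *
from bench import env,optics
for n in("wrist","side"):
    p=optics.capture(n); pickle.dump(p,open(f"pics/{n}7.pkl","wb"))
    if n=="side": crop(p,"pics/s7.png",260,180,90,90,7)
    else: crop(p,"pics/w7.png",220,170,190,190,4)
s=env.sense();print(s["time"],s["tcp_pos"],s["width"],s["force"],s["wrist_torque"])
E
```

```text
8.55 [456.63264478  12.67255399  73.87707234] 0.10347345285473368 [-0.40674909 -0.94373295  1.29644708] [ 0.01448381 -0.00280354 -0.00217555]
```

View pics/w7.png

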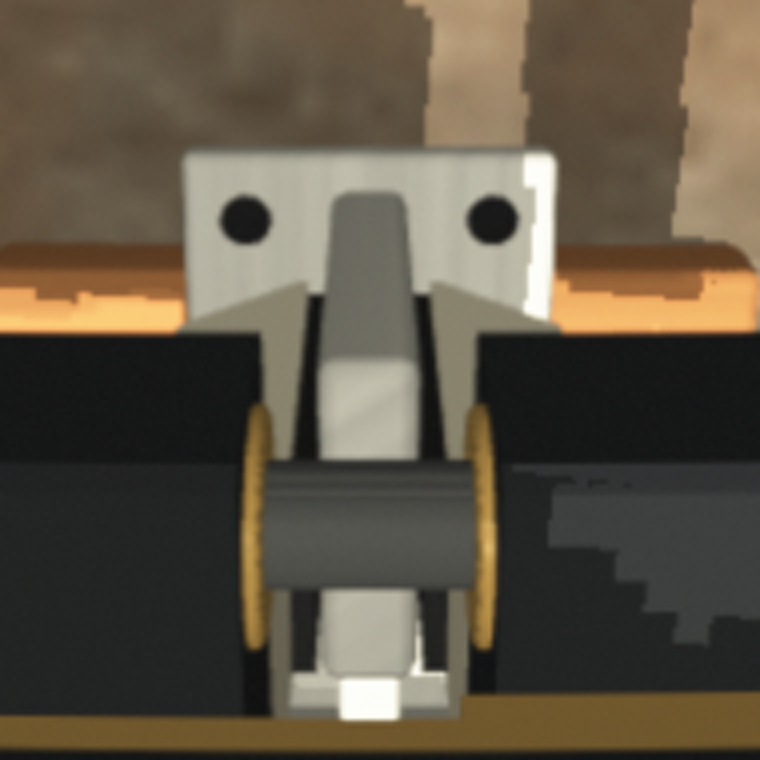

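View pics/s7.png

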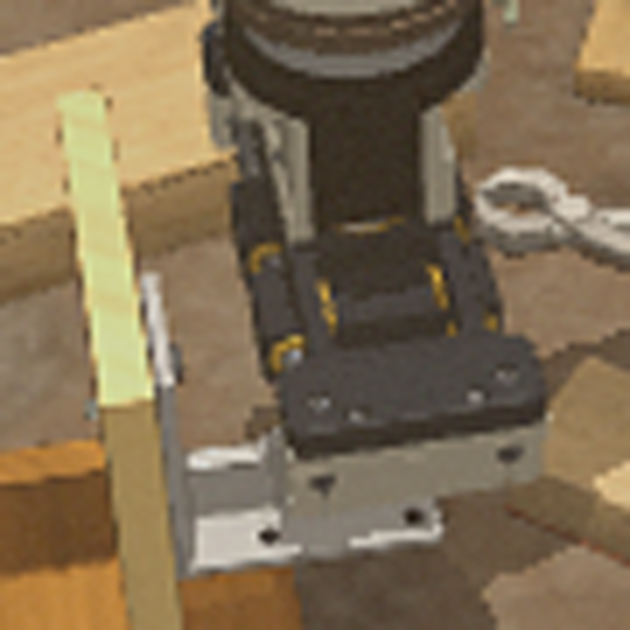

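Request:
servo_tool(
  deltas=[0,0,0,0,0,0,-1,0,0,0,0,0,0,-1,0,0,-2,0,0,0,-1,0,0,-2,0,0,0,-1,0,0,-3,0,0,0,-1,0,0,-3,0,0,0,-1,0,0,-3,0,0,0,-1,0,0,-3,0,0,0,-1,0,0,-2,0,0,0,-1,0,0,-2,0,0,0,-1,0,0,0,0,0,0,-1,0,0,0,0,0,0,-1],
  newtons=40,
)

```text
time: 9.55
tcp_pos: [456.6, 12.7, 93.9]
eef_rot: [-0.118, 3.139, 0.0]
force: [-0.5, 0.4, -4.0]
width: 0.107
```

```bash
python3 - <<'E'
from h import *
from bench import env,optics
for n in("wrist","side"):
    p=optics.capture(n); pickle.dump(p,open(f"pics/{n}8.pkl","wb"))
    if n=="side": crop(p,"pics/s8.png",260,180,90,90,7)
    else: crop(p,"pics/w8.png",220,170,190,190,4)
s=env.sense();print(s["time"],s["tcp_pos"],s["width"],s["force"],s["wrist_torque"])
E
```

```text
9.65 [456.50220584  12.72512057  93.74910472] 0.10671638764534441 [-0.54130619  0.57352358 -1.67181059] [0.02075152 0.12795619 0.03712129]
```

View pics/w8.png

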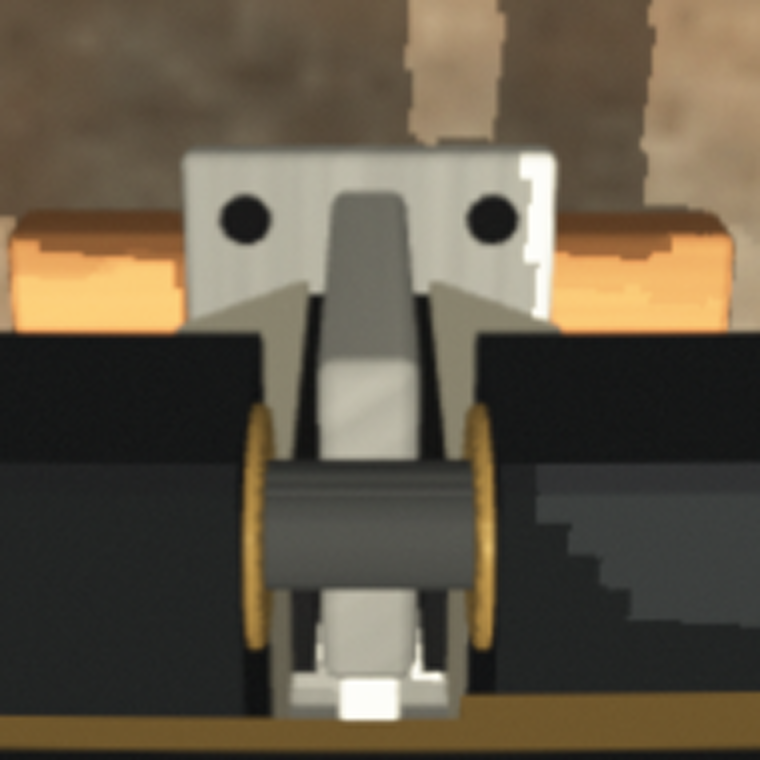

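View pics/s8.png

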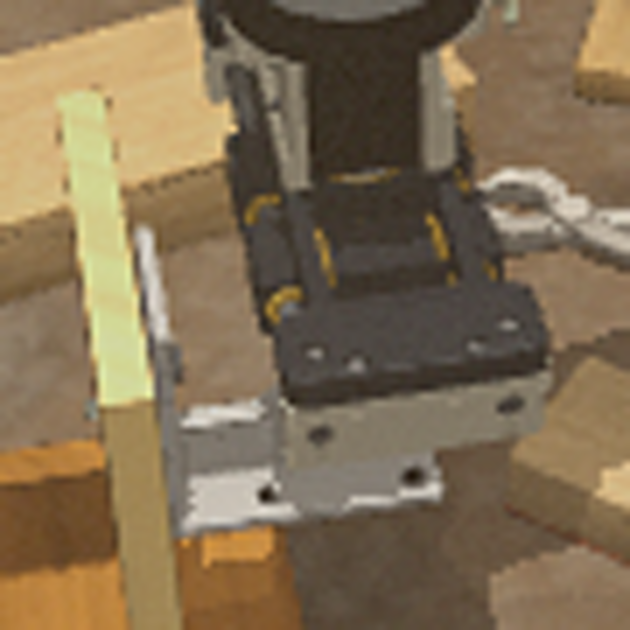

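Request:
servo_tool(
  deltas=[2,0,0,0,0,0,-1,2,0,0,0,0,0,-1,2,0,0,0,0,0,-1,2,0,0,0,0,0,-1,2,0,0,0,0,0,-1,2,0,0,0,0,0,-1],
)

```text
time: 10.15
tcp_pos: [444.3, 11.8, 93.8]
eef_rot: [0.118, -3.139, -0.0]
force: [-1.3, 1.0, -2.9]
width: 0.107
```

Drawn 12 mm with no resistance; carrying on.

Request:
servo_tool(
  deltas=[3,0,0,0,0,0,-1,4,0,0,0,0,0,-1,5,0,0,0,0,0,-1,8,0,0,0,0,0,-1,10,0,0,0,0,0,-1,10,0,0,0,0,0,-1,10,0,0,0,0,0,-1,5,0,0,0,0,0,-1,0,0,0,0,0,0,-1,0,0,0,0,0,0,-1],
)

```text
time: 10.98
tcp_pos: [389.9, 7.7, 94.1]
eef_rot: [-0.118, 3.138, 0.0]
force: [0.9, 0.8, -2.5]
width: 0.113
```

```bash
python3 - <<'E'
from h import *
from bench import env,optics
for n in("wrist","side"):
    p=optics.capture(n); pickle.dump(p,open(f"pics/{n}9.pkl","wb"));cv2.imwrite(f"pics/{n}9.png",p["pixels"][:,:,::-1])
s=env.sense();print(s["time"],s["tcp_pos"],s["width"],s["force"],s["wrist_torque"])
E
```

```text
11.0833 [390.6194711    7.79153969  94.10089988] 0.10508293798876082 [-0.15391768  0.5543878  -3.4490825 ] [0.01711413 0.10438614 0.04113735]
```

View pics/wrist9.png

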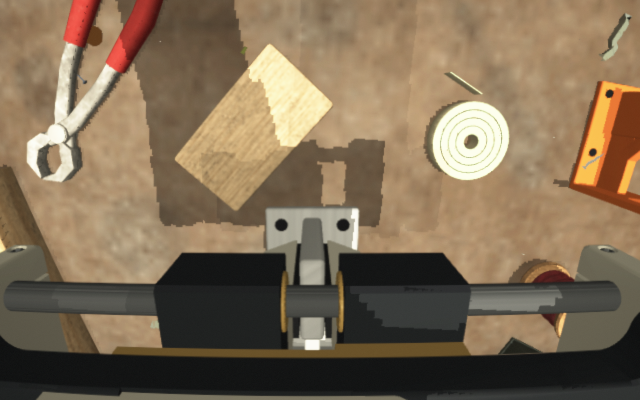

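View pics/side9.png

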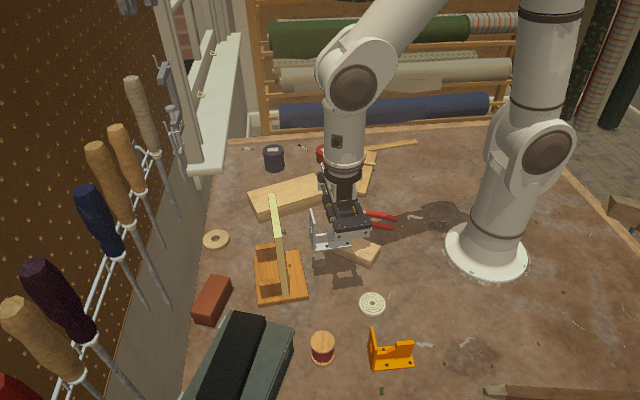

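```bash
python3 - <<'E'
from h import *
p=pickle.load(open("pics/top1.pkl","rb"))
f=lambda x,y:(250+(x-1.5)/4,110+(y-1.5)/4)
C=np.array([atz(p,f(*q),42)[:2] for q in [(402,178),(521,138),(608,382),(488,424)]]);print(C,C.mean(0))
for i in range(4):
    d=C[(i+1)%4]-C[i]; print(np.linalg.norm(d),np.degrees(np.arctan2(d[1],d[0])))
E
```

```text
[[ 592.13431773 -185.33982651]
 [ 625.16345672 -285.95530631]
 [ 418.90813656 -352.24191077]
 [ 385.39455528 -252.22212974]] [ 505.40011657 -268.93979333]
105.89805852027747 -71.82649437673292
216.6452654149534 -162.18356556202397
105.48514932409566 108.5244313400246
217.2891434485366 17.926893531893736
```

Request:
servo_tool(
  deltas=[0,0,-10,0,0,0,-1,0,0,-18,0,0,0,-1,0,0,-20,0,0,0,-1,0,0,-20,0,0,0,-1,0,-10,-20,0,0,0,-1,0,-20,-18,0,0,0,-1,0,-29,0,0,0,0,-1,0,-30,0,0,0,0,-1,0,-30,0,0,0,0,-1,0,-30,0,0,0,0,-1,0,-30,0,0,0,0,-1,0,-30,0,0,0,0,-1],
)

```text
time: 12.08
tcp_pos: [405.8, -202.4, 199.9]
eef_rot: [-0.118, 3.139, -0.001]
force: [0.6, -0.2, -3.2]
width: 0.105
```

Request:
servo_tool(
  deltas=[-6,-30,0,0,0,0,-1,-12,-25,0,0,0,0,-1,-18,-15,0,0,0,0,-1,-18,-10,0,0,0,0,-1,-12,0,0,0,0,0,-1,-6,0,0,0,0,-3,-1,0,0,0,0,0,-4,-1,0,0,0,0,0,-4,-1,0,0,0,0,0,-2.8,-1,0,0,0,0,0,0,-1,0,0,0,0,0,0,-1,0,0,0,0,0,0,-1],
)

```text
time: 13.08
tcp_pos: [483.3, -274.7, 199.7]
eef_rot: [0.493, -3.102, -0.0]
force: [0.3, -0.2, -3.7]
width: 0.106
```

```bash
python3 - <<'E'
from h import *
from bench import env,optics
for n in("wrist","side","top"):
    p=optics.capture(n); pickle.dump(p,open(f"pics/{n}10.pkl","wb"));cv2.imwrite(f"pics/{n}10.png",p["pixels"][:,:,::-1])
s=env.sense();print(s["time"],s["tcp_pos"],s["width"],s["force"],s["joint_pos"].round(2)); print([v.round(1) for v in goal(s,[483.3,-276,200],.313,1)])
E
```

```text
13.2333 [ 483.25827464 -274.95403955  199.78603977] 0.1050074240019115 [-0.51561533  0.53656132 -2.91701009] [ 0.33  0.29  0.17  1.8  -0.06  1.06  2.4 ]
[array([ 0.3, -1. , -0.2]), array([ 0. , -0. ,  0.1]), array([ 0.3, -1. , -0.2])]
```

View pics/wrist10.png

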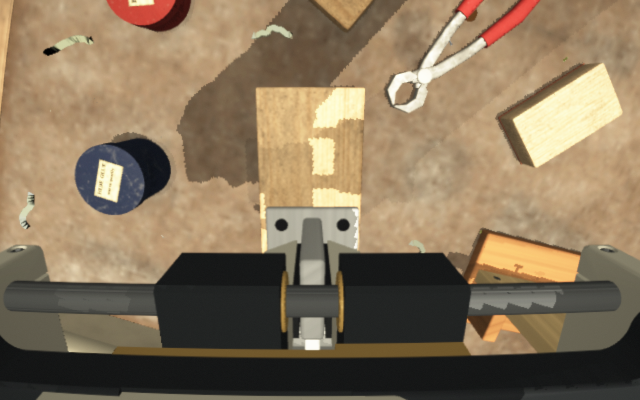

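View pics/side10.png

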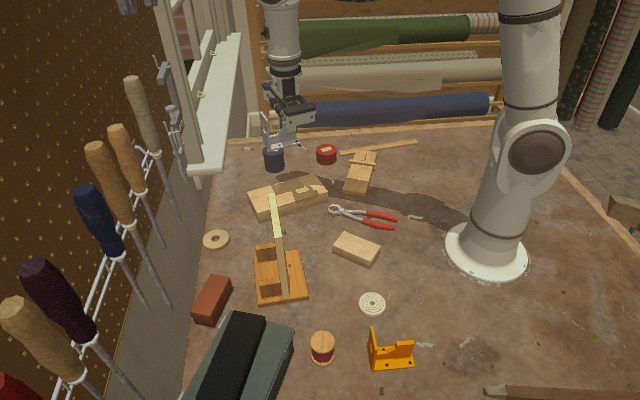

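View pics/top10.png

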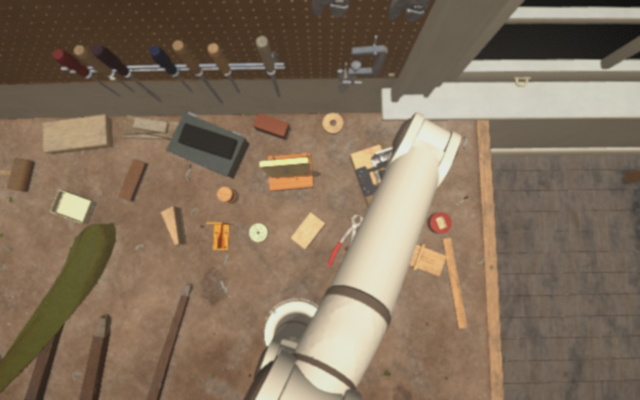

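```bash
python3 - <<'E'
from h import *
p=pickle.load(open("pics/wrist10.pkl","rb"));crop(p,"pics/w10.png",230,70,170,190,4)
E
```

```text
(no output)
```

View pics/w10.png

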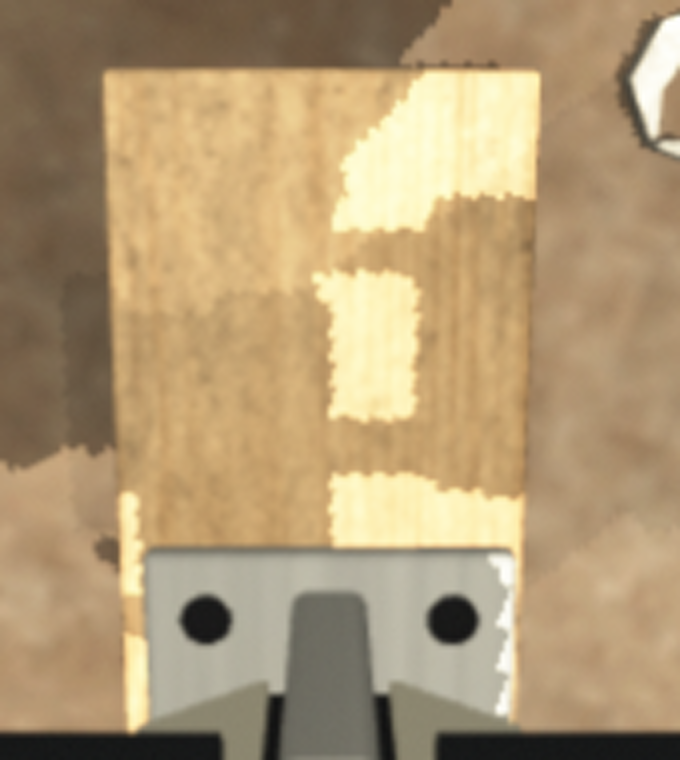

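```bash
python3 - <<'E'
from h import *
from bench import env
p=pickle.load(open("pics/wrist10.pkl","rb"))
g=lambda x,y:(230+(x-1.5)/4,70+(y-1.5)/4)
a,b,c,d=[atz(p,g(*q),42)[:2] for q in [(104,70),(540,70),(128,700),(516,700)]]
print(a,b,np.linalg.norm(a-b)); print(np.linalg.norm(c-d))
u1=(c-a)/np.linalg.norm(c-a);u2=(d-b)/np.linalg.norm(d-b);print(np.arctan2(u1[1],u1[0]),np.arctan2(u2[1],u2[0]),np.arctan2(*(b-a)[::-1])-np.pi/2)
u=u1+u2;u/=np.linalg.norm(u);print("centre",(a+b)/2+110*u)
# bracket foot front, height = tcp+12.5+6
z=199.8+18.5
e,f=[atz(p,g(*q),z)[:2] for q in [(146,549),(513,549)]];print(e,f,np.linalg.norm(e-f),np.arctan2(*(f-e)[::-1])-np.pi/2)
m=(e+f)/2;v=np.array([np.cos(.312),np.sin(.312)]);print("bracket centre",m+45*v, "expected", np.array([483.26,-274.95])+22.8*v)
E
```

```text
[ 415.11286758 -353.47555049] [ 383.03506501 -255.00997727] 103.55894228082138
103.7780387551956
0.31320319027344706 0.31456375834731365 0.3149343572006922
centre [ 503.69955376 -270.27974801]
[ 468.23575642 -304.82198102] [ 453.51944784 -259.6908002 ] 47.4699191056028 0.3152070726660965
bracket centre [ 503.7050718  -268.44306946] expected [ 504.9592513  -267.95125062]
```

Request:
servo_tool(
  deltas=[0,-1.5,10,0,0,0,-1,0,0,20,0,0,0,-1,0,0,20,0,0,0,-1,0,0,20,0,0,0,-1,0,0,20,0,0,0,-1,0,0,20,0,0,0,-1,0,0,20,0,0,0,-1,0,0,15,0,0,0,-1,0,0,10,0,0,0,-1,0,0,4,0,0,0,-1,0,0,0,0,0,0,-1,0,0,0,0,0,0,-1],
)

```text
time: 14.23
tcp_pos: [484.1, -276.9, 41.2]
eef_rot: [-0.494, 3.102, -0.001]
force: [0.2, 0.1, -1.9]
width: 0.109
```

```bash
python3 - <<'E'
from h import *
from bench import env,optics
for n in("wrist","side"):
    p=optics.capture(n); pickle.dump(p,open(f"pics/{n}11.pkl","wb"))
    if n=="side": crop(p,"pics/s11.png",240,110,100,110,7)
    else: cv2.imwrite("pics/w11.png",p["pixels"][:,:,::-1])
s=env.sense();print(s["time"],s["tcp_pos"],s["width"],s["force"],s["wrist_torque"])
E
```

```text
14.3333 [ 484.65644656 -277.08866893   41.86406544] 0.10685065126607944 [ 0.36998647  0.04497761 -2.19105895] [-0.00950934  0.13102135 -0.01966201]
```

View pics/w11.png

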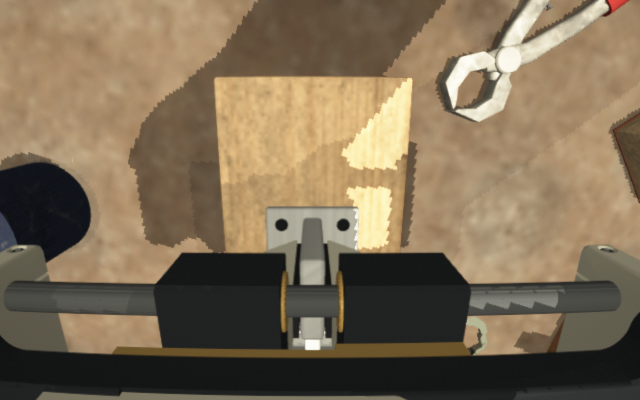

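View pics/s11.png

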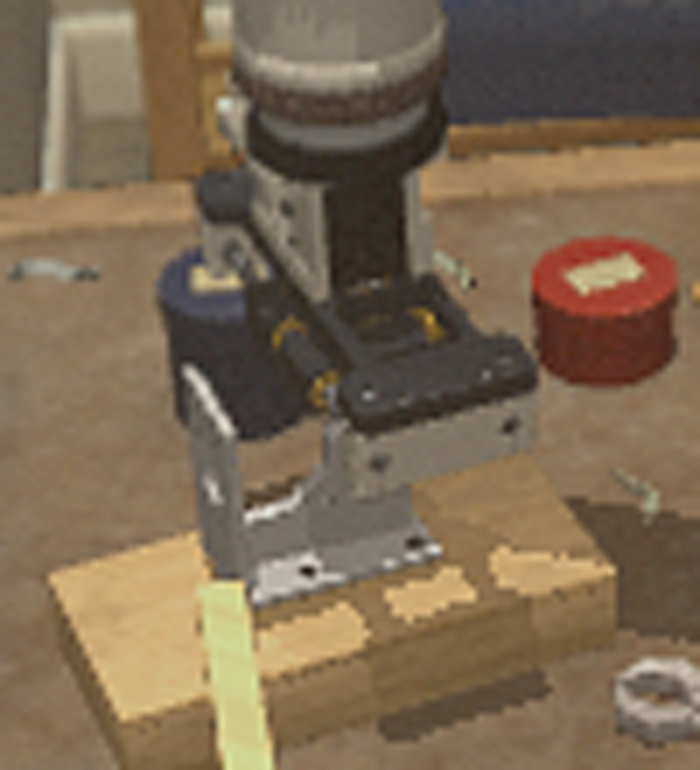

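Request:
servo_tool(
  deltas=[0,0,2,0,0,0,-1,0,0,2,0,0,0,-1,0,0,2,0,0,0,-1,0,0,1,0,0,0,-1,0,0,1,0,0,0,-1,0,0,0,0,0,0,-1,0,0,0,0,0,0,-1],
)

```text
time: 14.92
tcp_pos: [483.7, -276.5, 32.7]
eef_rot: [0.494, -3.102, -0.0]
force: [1.0, -0.8, -2.6]
width: 0.107
```

```bash
python3 - <<'E'
from h import *
from bench import env,optics
p=pickle.load(open("pics/wrist11.pkl","rb"))
a,b=[atz(p,q,42)[:2] for q in [(215,77),(411.5,77)]];v=np.array([np.cos(.314),np.sin(.314)])
print((a+b)/2+110*v,np.linalg.norm(a-b),np.arctan2(*(b-a)[::-1])-np.pi/2)
e,f=[atz(p,q,41.9+18.5)[:2] for q in [(266,207),(358.5,207)]];print((e+f)/2+45*v,np.arctan2(*(f-e)[::-1])-np.pi/2)
s=env.sense();print(s["time"],s["tcp_pos"],s["force"])
E
```

```text
[ 504.04485709 -270.11034557] 102.36914082597458 0.316136376836301
[ 504.30964553 -270.41465064] 0.31630174379814635
14.9167 [ 483.68105578 -276.51080797   32.74866637] [ 1.00575525 -0.77594104 -2.60468553]
```

Centring agrees within 1 mm. Lowering the last few millimetres.

Request:
servo_tool(
  deltas=[0,0,1,0,0,0,-1,0,0,1,0,0,0,-1,0,0,0.5,0,0,0,-1,0,0,0,0,0,0,-1],
)

```text
time: 15.25
tcp_pos: [484.2, -276.4, 32.4]
eef_rot: [-0.494, 3.102, 0.0]
force: [-4.4, 3.6, 15.0]
width: 0.106
```

Request:
servo_tool(
  deltas=[0,0,0.5,0,0,0,-1,0,0,0,0,0,0,-1],
)

```text
time: 15.42
tcp_pos: [484.6, -276.4, 32.2]
eef_rot: [-0.495, 3.101, 0.0]
force: [-4.4, 4.9, 17.3]
width: 0.108
```

Request:
servo_tool(
  deltas=[0,0,0.5,0,0,0,-1,0,0,0,0,0,0,-1],
)

```text
time: 15.58
tcp_pos: [484.9, -276.2, 32.0]
eef_rot: [-0.495, 3.1, -0.0]
force: [-5.3, 4.4, 18.2]
width: 0.107
```

Request:
servo_tool(
  deltas=[0,0,-0.5,0,0,0,-1,0,0,-0.5,0,0,0,-1,0,0,0,0,0,0,-1],
  newtons=6,
)

```text
time: 15.83
tcp_pos: [485.2, -276.2, 31.8]
eef_rot: [-0.495, 3.1, -0.001]
force: [-0.7, 3.5, 9.8]
width: 0.111
```

```bash
python3 - <<'E'
from h import *
from bench import env,optics
p=optics.capture("side"); crop(p,"pics/s12.png",240,110,100,110,7)
s=env.sense();print(s["time"],s["tcp_pos"],s["force"],s["wrist_torque"],s["width"])
E
```

```text
15.8833 [ 485.15871102 -276.2250104    31.81375864] [-1.83833048  3.0985855   9.6242036 ] [0.75618248 0.30737289 0.01397164] 0.10866772809713525
```

View pics/s12.png

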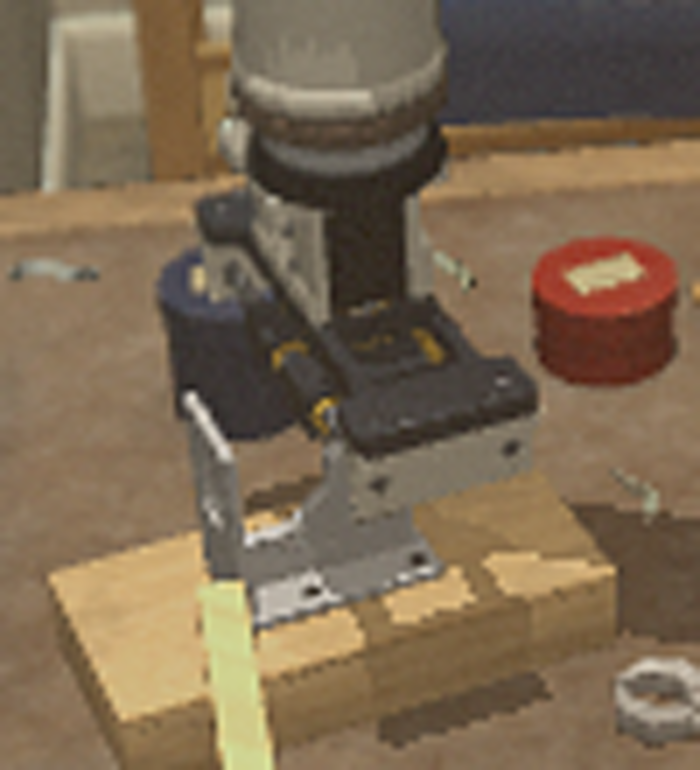

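Request:
servo_tool(
  deltas=[0,0,0,0,0,0,-1,0,0,0,0,0,0,-1],
  newtons=3,
)

```text
time: 16.05
tcp_pos: [485.1, -276.2, 31.4]
eef_rot: [-0.495, 3.1, -0.001]
force: [1.6, 1.4, 5.1]
width: 0.113
```

Request:
servo_tool(
  deltas=[0,0,0,0,0,0,-0.75,0,0,0,0,0,0,-0.7,0,0,0,0,0,0,-0.6,0,0,0,0,0,0,-0.5,0,0,0,0,0,0,-0.4,0,0,0,0,0,0,-0.3,0,0,0,0,0,0,-0.3,0,0,0,0,0,0,-0.3],
)

```text
time: 16.72
tcp_pos: [483.7, -276.5, 30.2]
eef_rot: [0.494, -3.102, -0.0]
force: [0.5, 0.9, -1.4]
width: 0.348
```

```bash
python3 - <<'E'
from h import *
from bench import env,optics
p=optics.capture("side"); crop(p,"pics/s13.png",240,110,100,110,7)
p=optics.capture("wrist"); cv2.imwrite("pics/w13.png",p["pixels"][:,:,::-1])
s=env.sense();print(s["time"],s["tcp_pos"],s["force"],s["wrist_torque"],s["width"])
E
```

```text
16.8167 [ 483.71013126 -276.53237571   30.27924513] [ 0.34060668  0.05701227 -0.22130866] [ 0.05141682 -0.00667081  0.04856106] 0.35145134120151567
```

View pics/s13.png

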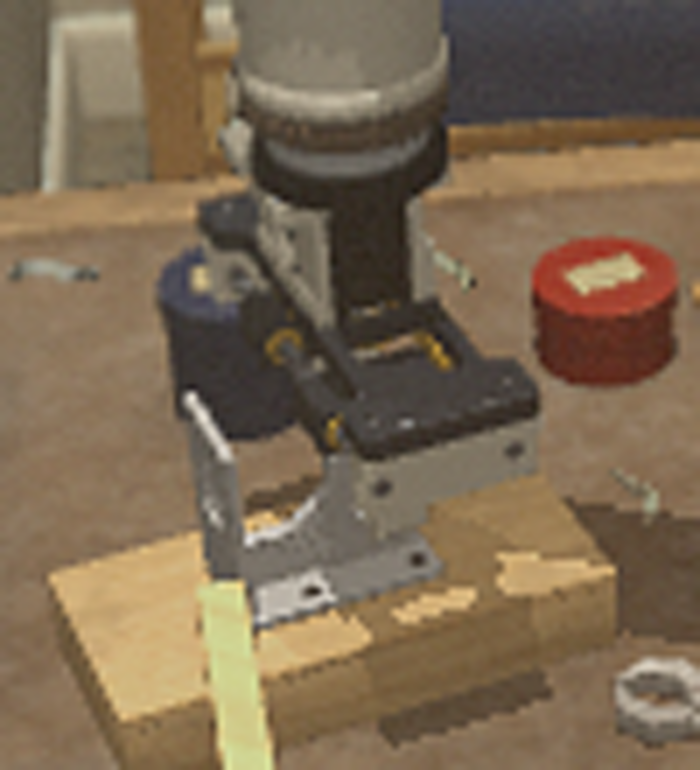

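View pics/w13.png

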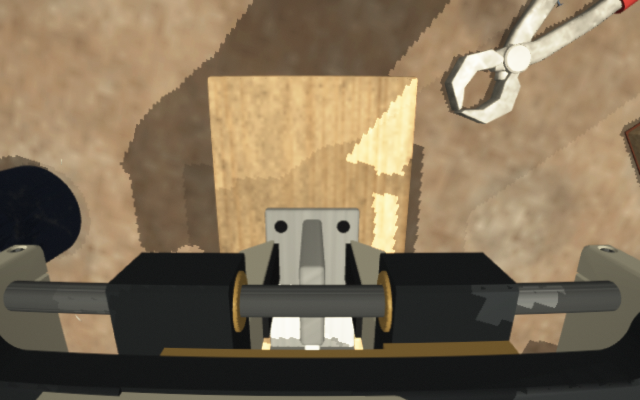

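Released and standing flat, with both fingers clear of the fin. Now straight up.

Request:
servo_tool(
  deltas=[0,0,-5,0,0,0,-0.3,0,0,-15,0,0,0,-0.3,0,0,-25,0,0,0,-0.3,0,0,-30,0,0,0,-0.3,0,0,-35,0,0,0,-0.3,0,0,-35,0,0,0,-0.3,0,0,-35,0,0,0,-0.3,0,0,-30,0,0,0,-0.3,0,0,-20,0,0,0,-0.3,0,0,0,0,0,0,-0.3,0,0,0,0,0,0,-0.3],
)

```text
time: 17.73
tcp_pos: [484.5, -276.9, 262.0]
eef_rot: [-0.494, 3.1, -0.003]
force: [-0.0, 0.7, -0.1]
width: 0.352
```

```bash
python3 - <<'E'
from h import *
from bench import env,optics
p=optics.capture("side"); cv2.imwrite("pics/s14.png",p["pixels"][:,:,::-1])
p=optics.capture("wrist"); cv2.imwrite("pics/w14.png",p["pixels"][:,:,::-1]);pickle.dump(p,open("pics/w14.pkl","wb"));crop(p,"pics/w14c.png",230,70,170,190,4)
s=env.sense();print(s["time"],s["tcp_pos"],s["force"],s["width"])
E
```

```text
17.8333 [ 482.95163293 -276.08529164  259.40857879] [ 0.11897271  0.5839981  -0.13608948] 0.3507793913347867
```

View pics/s14.png

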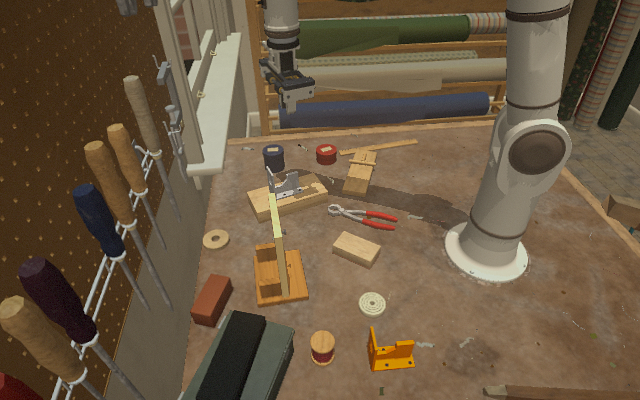

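View pics/w14.png

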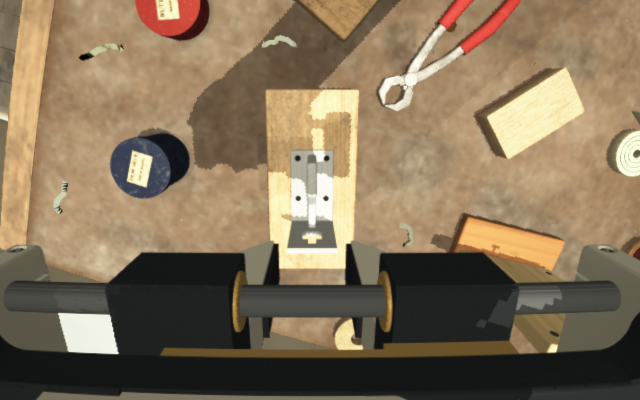

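View pics/w14c.png

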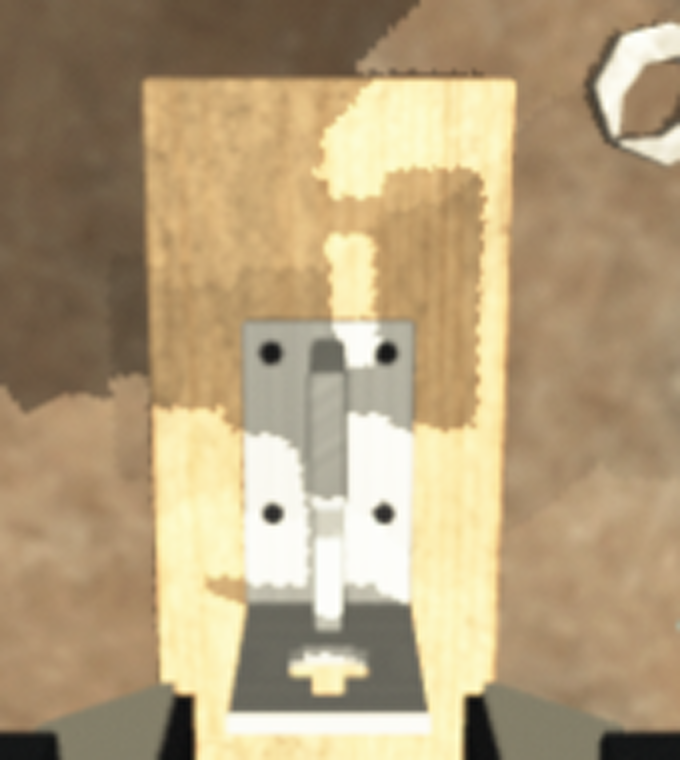

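Centred and square. One last numeric check, then I'll hand it in.

```bash
python3 - <<'E'
from h import *
from bench import env,optics
p=pickle.load(open("pics/w14.pkl","rb"))
G=lambda L:np.array([(230+(x-1.5)/4,70+(y-1.5)/4) for x,y in L])
uv=G([(245,321),(413,321),(230,711),(428,711),(228,733),(428,733),(247,603),(412,603)])
v,e=fit_br(p,uv,x0=[504,-270,42,.31,0,0]);print(v.round(3),abs(e).max())
a,b=[atz(p,q,42)[:2] for q in G([(143,78),(516,78)])];u=np.array([np.cos(.314),np.sin(.314)]);print((a+b)/2+110*u,np.arctan2(*(b-a)[::-1])-np.pi/2)
# far end
c=proj(p,[[*((a+b)/2+220*u),42]]);print(c)
env.sign_off(); print(env.sense()["time"])
E
```

```text
[ 5.06279e+02 -2.69250e+02  3.92560e+01  3.18000e-01  2.00000e-03
  2.00000e-03] 0.7215351376725607
[ 503.56055525 -270.3504143 ] 0.31618935595410247
[[311.59991046 268.83156679]]
the job is handed in; nothing more can be done
the job is handed in; nothing more can be done
```

I took the steel bracket off the screw and set it down on its foot in the middle of the pine block. I let go, backed off upwards and handed the job in at about 18 s. No verdict came back, so what follows rests on my own measurements.

**What I did:** I gripped the fin from above, lifted 20 mm, and drew the bracket straight off. The readings I took during the lift and draw stayed within about 4 N, which is little more than the bracket's weight. I carried it over, turned it 14° to match the block, and lowered it onto the block. I pressed up to about 18 N on contact, then eased off before opening.

**Last checks, from the wrist camera:**

| Check | Measured | Limit |
|---|---|---|
| Foot centre from block centre | about 3 mm | 25 mm |
| Bracket against block edges | about 0.002 rad | 0.17 rad |
| Bracket off upright | about 0.003 rad | 0.08 rad |
| Height of underside | 39.3 mm | 38–46 mm |

- **Height:** the camera is only good to about 2 mm. The side picture shows the foot sitting flat on the block, so I read 39.3 as the true 42.
- **Robot clear:** the gripper was well above the bracket, with the force near zero.
- **Spool and tin:** both look unmoved in the side picture. I did not measure them.

**What disagreed:**
- **Fingertips:** they sit about 36–38 mm behind the reported TCP. My first close therefore shut just over the fin and read a width of 0.004. I noticed, reopened and lowered another 36 mm, and the fin then read 0.10–0.11, about its 10 mm.
- **Wrist camera scale:** widths across its picture come out 2–3% small, for example 135 mm for the 140 mm board.

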